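# Prop open the lid of the polishing box

## Task

Open up the polishing box on the jeweller's bench: raise its blue lid by the bar at the front all the way up, let go, then swing the prop rod up by its red side handle and work its tip along under the brass strip until it drops into the holding hole and the lid rests on the rod's collar. Feel for the hole gently and never force the rod against the lid; leave the other things on the bench where they are, and let go at the end.

Things in the scene. Friction and masses are not known exactly. Their poses are not given: they have to be found in the camera images.
- case: Grey open-topped case of the polishing box, fixed to the bench, 220 (its x) x 240 (its y) x 85 high. Origin: centre of its underside; z up; its front faces -x (towards the robot), the prop rod is on its right side (-y). The lid's hinge line runs along its y through (110, 0, 90) mm; the rod's pivot axis runs along its y through (-95, -138, 70) mm.
- lid_hinge (a joint): Lid angle, rad: 0 shut, 1.257 fully up at its stop. Lid about 0.4 kg, damped (4.5 N m s/rad both ways): let go, it sinks from fully up to about 1.0 in 5 to 8 s, then shut in some 12 s. A raised rod stops it: tip under the strip but not in the hole, it hangs at about 0.93 to 1.04; seated on the collar it drops some 0.1, within 1 to 2 s, to 0.83 to 0.90.
- lid_bar (a point): Middle of the steel grip bar at the lid's front: round bar 12 thick, 110 long along the case's y, 258 mm from the hinge line, with 38 mm free between it and the lid's edge; it can be pinched from above across its thickness and turns in the fingers as the lid rises.
- lid: The blue lid, a 216 x 228 x 5 mm panel with grip bar and a brass strip along its right edge. Origin on the hinge line at mid-width; its -x points to the grip bar, its z out of its top face.
- hole_zone (a point): Nominal place of the holding hole, on the underside of the brass strip (5 thick, overhanging the lid's right edge), 140 mm from the hinge line, in the rod's plane; axes as the lid's (x towards the hinge, z out of the top face). The hole is a 16 x 16 mm through hole, but the strip is clamped anywhere within 20 mm to either side of this point along the lid's x, and where is not measured: it is to be seen or felt.
- prop_pivot (a joint): Angle of the prop rod in rad: 0 lying level along the case's right side with its tip to the back (+x of the case), growing as the tip swings up and forward; the tip stands in the hole at about 0.70 to 0.98 depending on where the strip is clamped. The pivot is loose: the rod falls back if let go unsupported.
- prop: Prop rod: steel rod 10 thick on the case's right side, weighs 0.13 kg. Origin on its pivot axis, its x along the rod to the tip. A collar 26 x 30 mm has its upper face 171 mm from the pivot; beyond it a red round tip 9 thick and 16 long goes through the hole. The rod touches nothing but the brass strip.
- prop_tip (a point): End of the rod's tip, 187 mm from the pivot axis.
- prop_handle (a point): Grip point on the rod's red side handle: a round bar 12 thick that leaves the rod 100 mm from the pivot and runs outward 112 mm along the case's -y; this point is 85 mm out from the rod, clear of the lid and strip; pinched from above across its thickness it turns in the fingers as the rod swings.
- tin: Bystander: blue round tin of pencils and files, 72 across, tin 95 high, in mm; origin under its centre.
- jar: Bystander: small closed glass jar, 54 across, 75 high mm; origin under its centre.
- pliers: Bystander: pliers lying flat, 160 long mm; origin under its centre.
- mandrel: Bystander: upright steel ring mandrel, foot 60 across, 130 high mm; origin under its centre.
- block: Bystander: white soldering block 80 x 60 x 30 mm; origin under its centre.
- hammer: Bystander: small hammer lying flat, sizes in mm; origin under its centre.
- dish: Bystander: low terracotta bowl, 76 across, 22 high mm; origin under its centre.

How it is judged:
By the outcome, as a careful person would: the job done as asked, in the order asked, and still so for the second after the job is handed in, with the robot touching nothing.
It also fails if it takes over 72 s, if anything falls off the work surface, if the arm or the gripper's body presses on something with over 40 N, if the wrist force passes 120 N, or if a joint passes its speed limit or range.

## Robot

A 6-joint arm with a two-finger parallel gripper is mounted at the origin on the work surface. World frame = base frame: x ahead of the robot, y to its left, z up, the work surface at z = 0. Lengths are in m, angles in degrees, forces in N, time in s.
With the tool pointing down it reaches from about 0.275 to 0.825 m from the base axis. Payload 4.9 kg.
Tool frame: the origin (TCP) lies at the very end of the fingers, on their centre line; the grasp point (between the pads) lies 19 mm behind it (bot.pinch_z is the distance from the TCP to the grasp point, in m); z points along the fingers, y is the line along which they close (so a half turn about z gives the same grasp; the last joint's range is limited). The gripper opens to 85 mm and grips with 20 to 120 N. Pads are 22 mm wide; open, the fingers measure 114 mm over their backs; the gripper's body (76 mm by 85 mm) begins 54 mm behind the grasp point. The pads swing forward as they close: fully open they stand 13 mm farther back than shut.
Start: joints at [56.941, 18.69, -11.035, 60.275, 0, 82.311], TCP at [0.236, 0.497, 0.231] pointing down, gripper open.
Joint ranges: [-152.03, 152.03], [-55.5, 102.48], [-74.3, 77.21], [-110.64, 120.58], [-84.22, 78.4], [-180, 180]. Speed limits (degrees/s): [147.25, 147.25, 180, 180, 180, 180].

## Interface

Orientations are given as [roll, pitch, yaw] about the fixed x, y, z axes, in that order (R = Rz(yaw) Ry(pitch) Rx(roll)).
In Python, from workcell import status, vision, bot gives the robot as it stands. The module is installed in compiled form; this text tells all that it offers.
- The arm moves only by the shell command python3 -m creep 'ROWS'. ROWS is JSON, a list of rows, each a list of 3 entries, a list of its own where there are three numbers: the opening, from -1 (shut) to 1 (fully open), then the shift along the tool's x, y, z as a fraction of full scale, then the turn about the tool's z as a fraction of full scale. A call has 1 to 20 rows; each row is the pose to reach, as a shift and turn from the pose commanded when the call began, along the tool's axes at that moment; what a row does not reach only later rows make up. Full scale, the value 1, is 0.2 m for a shift and 45 degrees for a turn. A row lasts 1/10 s, in which the tool goes at most 50 mm and 8.59 degrees, less where a joint would pass 70% of its speed; a pose out of reach is approached as far as the arm can. A call with a number of a shift or a turn outside -1 to 1 is refused whole. A call with a gripper value outside its range is refused whole. The fingers move at their own pace and stop on an object; the grip force is fixed at half the most. Time passes only in rows, so rows that repeat a pose let the fingers close. It gives the time, the measured TCP pose, the force, the opening and the grip force at its end, in the units of the state.
- status.read_state(): the state, without advancing time (a new reading comes with each control period).
- vision.camera(name): name is "side" or "top"; returns a dict with "image" (420x560x3 uint8, red, green, blue), "mtx" (3x3 intrinsics, pixels), "world_to_cam" (4x4, takes a point from world to camera coordinates). Camera axes: x right, y up, looking along -z (the intrinsics and any distortion apply to the point x, -y, -z); pixel columns grow to the right and rows downward; lengths in m; the calibration is good to about 2 mm. A picture is of the moment at which its call begins. There is no depth.
- bot.close_job(): hands the job in; it is judged then, once.
The state is a dict: "clock": time; "qpos": joint angles; "qvel": joint speeds; "tau": joint torques, N m; "tcp_pos": TCP position; "tool_rot": TCP orientation; "wrist_force": force on the tool from outside, world axes, zero at the start; "torque": the same for the moment, N m; "opening": finger opening in m; "finger_force": force on a finger pad.
Only numpy, scipy, OpenCV 4.12 (cv2) and the standard library are available. Lean on these libraries where they do the work, as an engineer would, in place of code of your own. Each camera call takes 0.05 s, during which the arm holds its last target. There are 200 camera calls.

## Working session

There is one attempt and no reset: what is moved stays moved. The work goes in short steps, Python scripts to look and compute and a shell command to move; the robot and the scene stay as the last step left them, time stands still between calls to the robot, and variables do not carry over. Pictures are saved under pics/ and viewed, at most 10 in all, crops included, and the job is handed in when it is done.

```bash
mkdir -p pics; python3 - <<'E'
from workcell import status, vision, bot
import cv2,json,numpy as np
for n in("side","top"):
    c=vision.camera(n); cv2.imwrite(f"pics/{n}0.png",cv2.resize(c["image"][:,:,::-1],(784,588)))
    print(n,np.round(c["mtx"],1).tolist(),np.round(c["world_to_cam"],4).tolist(),[k for k in c])
print(status.read_state(),bot.pinch_z)
E
```

```text
side [[535.8, 0.0, 270.0], [0.0, 535.8, 212.0], [0.0, 0.0, 1.0]] [[0.9777, -0.2097, -0.0134, -0.4997], [0.1485, 0.6442, 0.7503, -0.1318], [-0.1487, -0.7356, 0.6609, -1.392], [0.0, 0.0, 0.0, 1.0]] ['image', 'mtx', 'world_to_cam']
top [[382.9, 0.0, 277.2], [0.0, 382.9, 205.0], [0.0, 0.0, 1.0]] [[0.0112, -0.9997, 0.0202, -0.0053], [0.9863, 0.0143, 0.1643, -0.5298], [-0.1646, 0.0181, 0.9862, -1.0229], [0.0, 0.0, 0.0, 1.0]] ['image', 'mtx', 'world_to_cam']
{'clock': 0.1, 'qpos': array([ 5.69405714e+01,  1.87285516e+01, -1.10845155e+01,  6.02764581e+01,
        3.91620393e-04,  8.23112416e+01]), 'qvel': array([-0.0336275 , -0.09208333,  0.2179757 , -0.01960246,  0.0456126 ,
        0.03409207]), 'tau': array([ 9.26667853e-04, -4.44239724e+01,  2.63038284e+01,  7.85343029e-03,
       -1.41977339e-04, -7.69417511e-06]), 'tcp_pos': array([0.23535975, 0.49652432, 0.23058594]), 'tool_rot': array([-1.79911332e+02, -1.23658147e-02,  1.54629320e+02]), 'wrist_force': array([-0.70767868, -0.35526147,  0.04219255]), 'torque': array([ 0.03369174,  0.02962754, -0.01974097]), 'finger_force': 0.0, 'opening': 0.08534485883699389} 0.0187
```

View pics/side0.png

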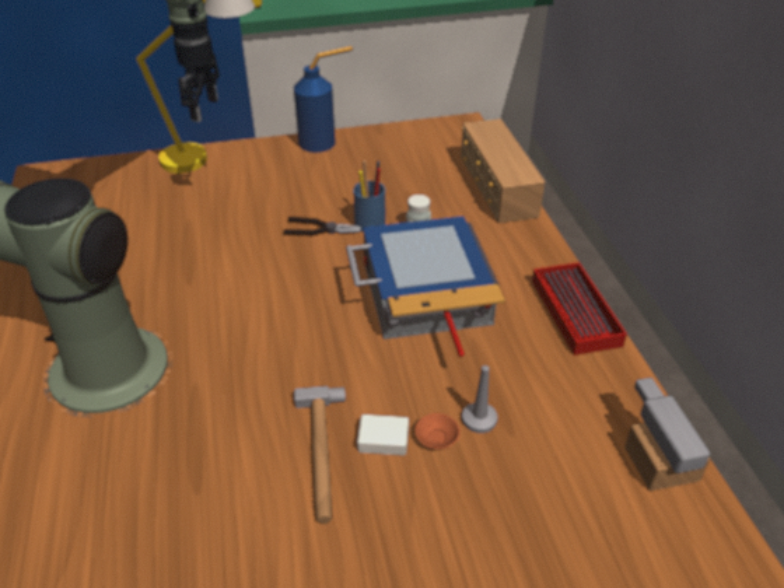

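View pics/top0.png

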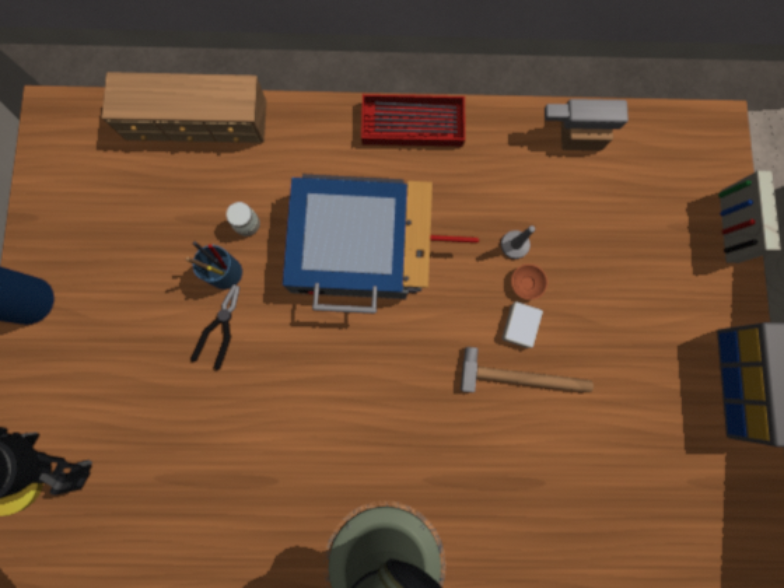

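The side view shows the shut box: bar near (358,265), strip with a dark hole near (426,304), and red handle (452,333). In the top view the bar runs (316,308)-(376,311), a dark hole sits at (420,254), and the handle runs (432,238)-(478,240). I'll crop closer.

```bash
python3 - <<'E'
import cv2,numpy as np
from workcell import vision
a=vision.camera("top")["image"][115:240,190:350,::-1]
b=vision.camera("side")["image"][145:265,240:370,::-1]
cv2.imwrite("pics/c1.png",cv2.resize(a,None,fx=4.5,fy=4.5,interpolation=cv2.INTER_CUBIC))
cv2.imwrite("pics/c2.png",cv2.resize(b,None,fx=4.9,fy=4.9,interpolation=cv2.INTER_CUBIC))
E
```

```text
(no output)
```

View pics/c1.png

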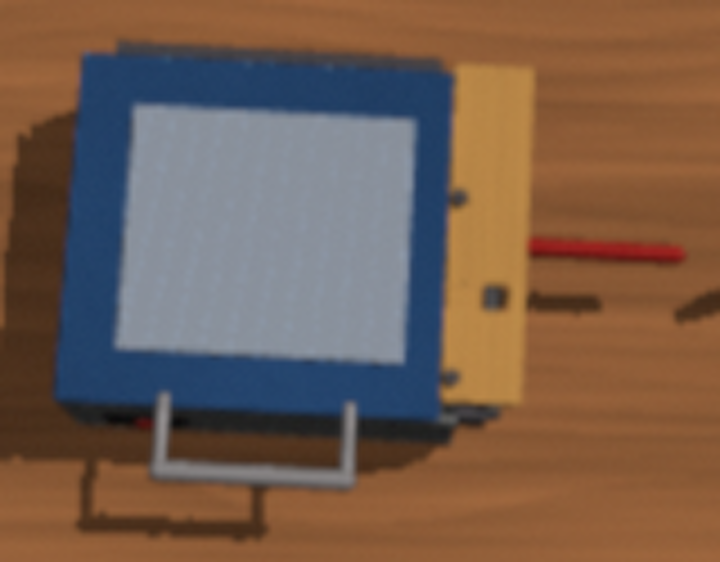

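View pics/c2.png

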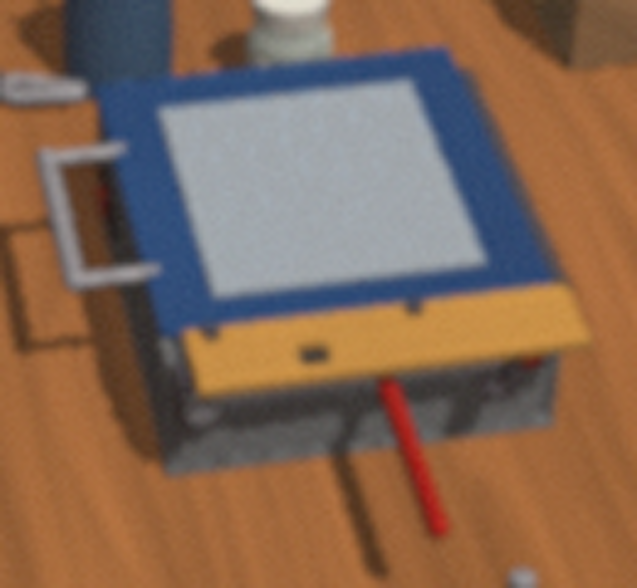

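Both crops are clear. Top: bar ends (155,472)/(350,480), hole (496,297), handle end (685,255). Side: bar ends (45,155)/(80,283), hole (314,354), handle end (440,530). I'll fit the case pose and the hole's place.

```bash
cat >h.py <<'E'
import numpy as np
from workcell import status,vision
from scipy.spatial.transform import Rotation as R
def proj(c,P):
    P=np.atleast_2d(P); p=P@c["world_to_cam"][:3,:3].T+c["world_to_cam"][:3,3]
    q=np.c_[p[:,0],-p[:,1],-p[:,2]]@c["mtx"].T
    return q[:,:2]/q[:,2:]
def world(case,p): 
    x,y,a=case; p=np.atleast_2d(p)*1e-3; c,s=np.cos(a),np.sin(a)
    return np.c_[x+c*p[:,0]-s*p[:,1],y+s*p[:,0]+c*p[:,1],p[:,2]]
E
python3 - <<'E'
from h import *
from scipy.optimize import least_squares
T=vision.camera("top");S=vision.camera("side")
P=lambda zl:[(108,114,zl),(-104,114,zl),(-104,-114,zl),(-148,55,90),(-148,-55,90),(5,-250,70)]
t=(np.array([(82,55),(57,400),(440,415),(155,472),(350,480),(685,255)])+.5)/4.5-.5+(190,115)
s=(np.array([(450,50),(98,88),(163,333),(45,155),(80,283),(440,530)])+.5)/4.9-.5+(240,145)
ht=(np.array((496,297))+.5)/4.5-.5+(190,115); hs=(np.array((314,354))+.5)/4.9-.5+(240,145)
def f(v):
    W=world(v[:3],P(93)); H=world(v[:3],(v[3],v[4],93))
    return np.r_[proj(T,W)-t,proj(S,W)-s,proj(T,H)-ht,proj(S,H)-hs].ravel()
r=least_squares(f,[.6,.05,0,-30,-138],x_scale=[.1,.1,.1,10,10],loss="soft_l1"); v=r.x
print(v,np.degrees(v[2]));print(np.round(f(v).reshape(-1,2),1))
for n,p in dict(bar=(-148,0,90),piv=(-95,-138,70),handle=(5,-223,70),hinge=(110,0,90)).items():print(n,world(v[:3],p).round(4))
E
```

```text
[ 6.26069599e-01  8.15867514e-02 -3.16944130e-02 -3.29946288e+01
 -1.40710125e+02] -1.8159560996063382
[[ 1.  -0.6]
 [ 0.8 -1.1]
 [ 1.6 -0.5]
 [ 0.3  0.5]
 [-1.4  0.6]
 [-2.7 -0.2]
 [-0.5 -0.8]
 [ 0.5 -0.2]
 [ 1.8  0.9]
 [-0.6  0.9]
 [-1.6 -0.4]
 [-0.7 -1.9]
 [ 0.1  0.1]
 [ 0.1 -0.2]]
bar [[0.4781 0.0863 0.09  ]]
piv [[ 0.5267 -0.0533  0.07  ]]
handle [[ 0.624  -0.1415  0.07  ]]
hinge [[0.736  0.0781 0.09  ]]
```

Fit is good to about 3 mm: the case sits at (0.626, 0.082), yaw -1.8°, and the hole is about 143 mm from the hinge line. I'll add a helper that converts targets to row units, then start the approach.

```bash
cat >>h.py <<'E'
CASE=(.6261,.0816,-.0317); YAW=88.2
def rel(p,yaw=YAW,frm=None):
    s=status.read_state(); Rm=R.from_euler("xyz",s["tool_rot"],degrees=True).as_matrix()
    d=(Rm.T@(np.array(p)-(s["tcp_pos"] if frm is None else frm)))/.2
    y=-((yaw-s["tool_rot"][2]+180)%360-180)/45
    return d.round(3),round(y,3)
# grasp pose TCP for lid angle th / rod angle ph
def bar(th): return world(CASE,(110-258*np.cos(th),0,90+258*np.sin(th)-19))[0]
def han(ph): return world(CASE,(-95+100*np.cos(ph),-223,70+100*np.sin(ph)-19))[0]
E
python3 -m creep '[[0.1,[-0.987,-0.667,0.1],0.738],[0.1,[-0.987,-0.667,0.1],0.738],[0.1,[-0.987,-0.667,0.1],0.738],[0.1,[-0.987,-0.667,0.1],0.738],[0.1,[-0.987,-0.667,0.1],0.738],[0.1,[-0.987,-0.667,0.1],0.738],[0.1,[-0.987,-0.667,0.1],0.738]]'
python3 - <<'E'
from h import *
print(rel(bar(0)+[0,0,.07]),rel(bar(0)))
E
```

```text
clock: 1.0
tcp_pos: [0.3572, 0.2914, 0.2114]
tool_rot: [180.0, -0.0, 121.3]
wrist_force: [-1.0, 0.9, -0.6]
opening: 0.047
finger_force: 0.0
(array([-1.191, -0.016,  0.351]), np.float64(0.735)) (array([-1.191, -0.016,  0.701]), np.float64(0.735))
```

```bash

python3 -m creep '[[0.1,[-1,-0.013,0.3],0.735],[0.1,[-1,-0.013,0.3],0.735],[0.1,[-1,-0.013,0.3],0.735],[0.1,[-1,-0.013,0.3],0.735],[0.1,[-1,-0.013,0.3],0.735]]'
python3 - <<'E'
from h import *
print(rel(bar(0)+[0,0,.07]),rel(bar(0)))
E
```

```text
clock: 1.5
tcp_pos: [0.4605, 0.1178, 0.1501]
tool_rot: [-180.0, 0.1, 88.1]
wrist_force: [-0.7, 0.2, 0.7]
opening: 0.0471
finger_force: 0.0
(array([-0.154,  0.094,  0.046]), np.float64(-0.002)) (array([-0.154,  0.094,  0.396]), np.float64(-0.002))
```

Over the bar now; go down and close.

```bash

python3 -m creep '[[0.1,[-0.154,0.094,0.05],0],[0.1,[-0.154,0.094,0.15],0],[0.1,[-0.154,0.094,0.3],0],[0.1,[-0.154,0.094,0.396],0],[0.1,[-0.154,0.094,0.396],0],[-1,[-0.154,0.094,0.396],0],[-1,[-0.154,0.094,0.396],0],[-1,[-0.154,0.094,0.396],0],[-1,[-0.154,0.094,0.396],0],[-1,[-0.154,0.094,0.396],0],[-1,[-0.154,0.094,0.396],0],[-1,[-0.154,0.094,0.396],0]]'
python3 - <<'E'
from h import *
b0=bar(0)
for th in np.linspace(.1,1.257,13): print(round(th,2),rel(bar(th),frm=b0)[0])
E
```

```text
clock: 2.7
tcp_pos: [0.4802, 0.0894, 0.0739]
tool_rot: [179.6, -0.1, 88.4]
wrist_force: [5.0, 1.5, -3.0]
opening: 0.0097
finger_force: 58.3
0.1 [ 0.     0.007 -0.129]
0.2 [ 0.     0.026 -0.252]
0.29 [ 0.001  0.057 -0.372]
0.39 [ 0.001  0.1   -0.489]
0.49 [ 0.001  0.153 -0.601]
0.58 [ 0.001  0.217 -0.708]
0.68 [ 0.001  0.291 -0.808]
0.77 [ 0.001  0.374 -0.9  ]
0.87 [ 0.     0.466 -0.984]
0.97 [ 0.     0.565 -1.059]
1.06 [ 0.     0.672 -1.123]
1.16 [-0.     0.783 -1.178]
1.26 [-0.     0.9   -1.221]
```

```bash

python3 -m creep '[[-1,[0,0.002,-0.065],0],[-1,[0,0.007,-0.129],0],[-1,[0,0.015,-0.19],0],[-1,[0,0.026,-0.252],0],[-1,[0,0.04,-0.312],0],[-1,[0,0.057,-0.372],0],[-1,[0,0.077,-0.431],0],[-1,[0,0.1,-0.489],0],[-1,[0,0.126,-0.545],0],[-1,[0,0.153,-0.601],0],[-1,[0,0.184,-0.655],0],[-1,[0,0.217,-0.708],0],[-1,[0,0.253,-0.758],0],[-1,[0,0.291,-0.808],0],[-1,[0,0.332,-0.855],0],[-1,[0,0.374,-0.9],0]]'
python3 - <<'E'
from h import *
b0=bar(.774)
for th in np.linspace(.774,1.27,11): print(round(th,2),rel(bar(th),frm=b0)[0])
print(rel(bar(.774)),rel(bar(1.24)))
E
```

```text
clock: 4.3
tcp_pos: [0.549, 0.0866, 0.2502]
tool_rot: [-179.6, 0.0, 88.3]
wrist_force: [0.4, -0.0, -14.7]
opening: 0.0098
finger_force: 58.2
0.77 [0. 0. 0.]
0.82 [-0.     0.046 -0.045]
0.87 [-0.     0.093 -0.088]
0.92 [-0.     0.143 -0.128]
0.97 [-0.001  0.195 -0.165]
1.02 [-0.001  0.248 -0.201]
1.07 [-0.001  0.303 -0.233]
1.12 [-0.001  0.36  -0.263]
1.17 [-0.001  0.418 -0.289]
1.22 [-0.001  0.478 -0.313]
1.27 [-0.002  0.538 -0.334]
(array([-0.013,  0.014, -0.006]), np.float64(0.003)) (array([-0.014,  0.515, -0.327]), np.float64(0.003))
```

```bash

python3 -m creep '[[-1,[0,0.046,-0.045],0],[-1,[0,0.093,-0.088],0],[-1,[0,0.143,-0.128],0],[-1,[0,0.195,-0.165],0],[-1,[0,0.248,-0.201],0],[-1,[0,0.303,-0.233],0],[-1,[0,0.36,-0.263],0],[-1,[0,0.418,-0.289],0],[-1,[0,0.46,-0.307],0],[-1,[0,0.49,-0.317],0],[-1,[0,0.515,-0.326],0],[-1,[0,0.53,-0.33],0],[-1,[0,0.53,-0.33],0]]'
python3 - <<'E'
from h import *
s=status.read_state();p=s["tcp_pos"]; h=world(CASE,(110,0,90))[0]
d=h-p-[0,0,.019]; print(np.arctan2(-d[2],np.hypot(d[0],d[1])-.0), np.linalg.norm(d[[0,2]]))
up=p+[0,0,.06]
a=han(0)
print(rel(a),rel(a+[0,0,.1]))
for ph in (.1,.2,.3,.4,.5,.6,.65,.7,.75,.8,.84,.9,1): print(ph,rel(han(ph),frm=a)[0])
E
```

```text
clock: 5.6
tcp_pos: [0.6558, 0.0824, 0.3216]
tool_rot: [-180.0, 0.1, 88.3]
wrist_force: [-7.9, -2.4, 12.5]
opening: 0.01
finger_force: 59.0
1.260509197827156 0.2630954250181018
(array([-1.121, -0.126,  1.355]), np.float64(0.003)) (array([-1.122, -0.126,  0.855]), np.float64(0.003))
0.1 [-0.    -0.003 -0.05 ]
0.2 [-0.    -0.01  -0.099]
0.3 [-0.    -0.022 -0.148]
0.4 [-0.    -0.039 -0.195]
0.5 [-0.    -0.061 -0.24 ]
0.6 [-0.    -0.087 -0.282]
0.65 [-0.    -0.102 -0.303]
0.7 [-0.    -0.118 -0.322]
0.75 [-0.    -0.134 -0.341]
0.8 [-0.    -0.152 -0.359]
0.84 [-0.    -0.166 -0.372]
0.9 [-0.    -0.189 -0.392]
1 [-0.    -0.23  -0.421]
```

Lid is at its stop (about 1.257). Release, lift off, and shift over towards the handle side.

```bash

python3 -m creep '[[0.1,[0,0,0],0],[0.1,[0,0,0],0],[0.1,[0,0,0],0],[0.1,[0,0,0],0],[0.1,[0,0,-0.1],0],[0.1,[0,0,-0.3],0],[0.1,[-0.15,-0.02,-0.32],0],[0.1,[-0.4,-0.05,-0.32],0],[0.1,[-0.65,-0.08,-0.32],0],[0.1,[-0.9,-0.12,-0.32],0],[0.1,[-1,-0.126,-0.32],0]]'
python3 - <<'E'
from h import *
print(rel(han(0)))
E
```

```text
clock: 6.7
tcp_pos: [0.6255, -0.1199, 0.3819]
tool_rot: [-180.0, 0.1, 88.1]
wrist_force: [0.4, 0.8, -0.1]
opening: 0.0468
finger_force: 0.0
(array([-0.106, -0.003,  1.654]), np.float64(-0.002))
```

```bash

python3 -m creep '[[0.1,[-0.11,-0.003,0.15],0],[0.1,[-0.11,-0.003,0.4],0],[0.1,[-0.11,-0.003,0.65],0],[0.1,[-0.11,-0.003,0.9],0],[0.1,[-0.11,-0.003,1],0]]'
python3 - <<'E'
from h import *
import cv2
c=vision.camera("side"); b=c["image"][90:270,220:440,::-1]
cv2.imwrite("pics/c3.png",cv2.resize(b,None,fx=3.3,fy=3.3,interpolation=cv2.INTER_CUBIC))
print(rel(han(0)))
E
```

```text
clock: 7.2
tcp_pos: [0.622, -0.1369, 0.1763]
tool_rot: [-179.5, -0.1, 88.3]
wrist_force: [-1.2, 0.3, 0.2]
opening: 0.0466
finger_force: 0.0
(array([-0.026,  0.02 ,  0.618]), np.float64(0.003))
```

View pics/c3.png

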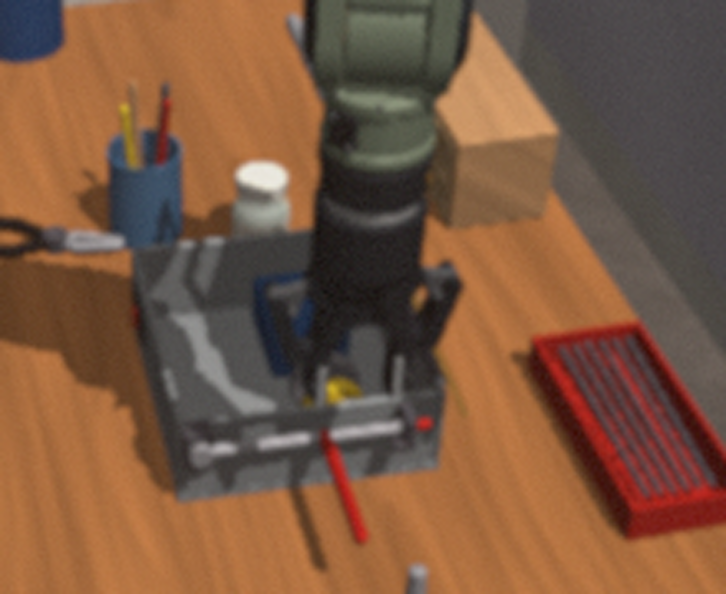

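The side view shows the rod level with the handle running (325,440)-(362,540), and the open fingers above it at the right x. The lid is up behind the wrist, out of sight. Down, grip, and check.

```bash

python3 -m creep '[[0.1,[0,0,0.2],0],[0.1,[0,0,0.4],0],[0.1,[0,0,0.55],0],[0.1,[0,0,0.654],0],[-1,[0,0,0.654],0],[-1,[0,0,0.654],0],[-1,[0,0,0.654],0],[-1,[0,0,0.654],0],[-1,[0,0,0.654],0],[-1,[0,0,0.654],0]]'
```

```text
clock: 8.25
tcp_pos: [0.6244, -0.1381, 0.0528]
tool_rot: [-179.9, 0.0, 88.3]
wrist_force: [-6.7, -0.2, 0.9]
opening: 0.0103
finger_force: 58.6
```

```bash

python3 -m creep '[[-1,[0,-0.001,-0.025],0],[-1,[0,-0.003,-0.05],0],[-1,[0,-0.006,-0.075],0],[-1,[0,-0.01,-0.099],0],[-1,[0,-0.016,-0.124],0],[-1,[0,-0.022,-0.148],0],[-1,[0,-0.03,-0.172],0],[-1,[0,-0.039,-0.195],0],[-1,[0,-0.05,-0.218],0],[-1,[0,-0.061,-0.24],0],[-1,[0,-0.074,-0.261],0],[-1,[0,-0.087,-0.282],0],[-1,[0,-0.102,-0.303],0],[-1,[0,-0.118,-0.322],0],[-1,[0,-0.118,-0.322],0]]'
python3 - <<'E'
from h import *
import cv2
c=vision.camera("side"); b=c["image"][90:270,220:440,::-1]
cv2.imwrite("pics/c4.png",cv2.resize(b,None,fx=3.3,fy=3.3,interpolation=cv2.INTER_CUBIC))
E
```

```text
clock: 9.75
tcp_pos: [0.6034, -0.1373, 0.1176]
tool_rot: [179.7, 0.0, 88.4]
wrist_force: [3.4, 0.3, 1.4]
opening: 0.01
finger_force: 59.0
```

View pics/c4.png

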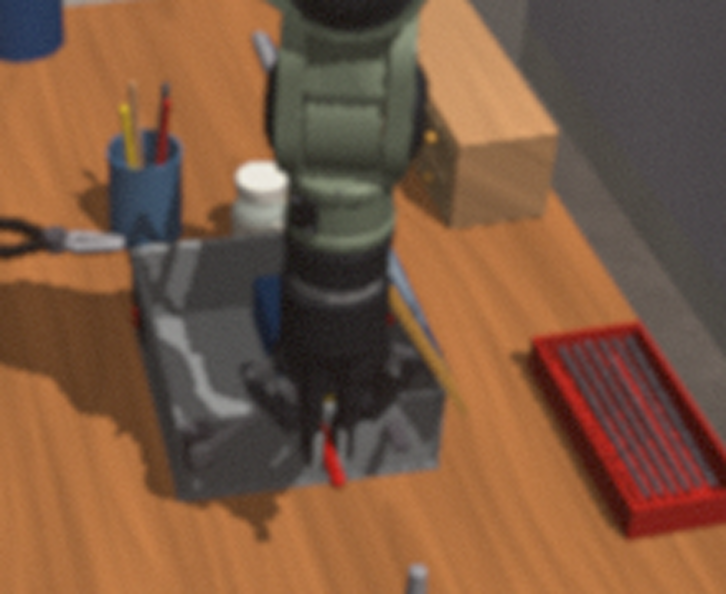

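The rod follows the fingers, with the handle end at (335,480). The lid's edge and strip, (395,290)-(460,405), are still high. Now wait for the lid to settle on the tip.

```bash
W='[-1,[0,0,0],0]'; 
python3 -m creep '[[-1,[0,0,0],0],[-1,[0,0,0],0],[-1,[0,0,0],0],[-1,[0,0,0],0],[-1,[0,0,0],0],[-1,[0,0,0],0],[-1,[0,0,0],0],[-1,[0,0,0],0],[-1,[0,0,0],0],[-1,[0,0,0],0],[-1,[0,0,0],0],[-1,[0,0,0],0],[-1,[0,0,0],0],[-1,[0,0,0],0],[-1,[0,0,0],0],[-1,[0,0,0],0],[-1,[0,0,0],0],[-1,[0,0,0],0],[-1,[0,0,0],0],[-1,[0,0,0],0]]'
python3 -m creep '[[-1,[0,0,0],0],[-1,[0,0,0],0],[-1,[0,0,0],0],[-1,[0,0,0],0],[-1,[0,0,0],0],[-1,[0,0,0],0],[-1,[0,0,0],0],[-1,[0,0,0],0],[-1,[0,0,0],0],[-1,[0,0,0],0],[-1,[0,0,0],0],[-1,[0,0,0],0],[-1,[0,0,0],0],[-1,[0,0,0],0],[-1,[0,0,0],0],[-1,[0,0,0],0],[-1,[0,0,0],0],[-1,[0,0,0],0],[-1,[0,0,0],0],[-1,[0,0,0],0]]'
python3 - <<'E'
from h import *
a=han(.7)
for ph in (.74,.78,.8,.81,.82,.83,.84,.85,.86,.87,.88,.9,.92,.94,.96): print(ph,rel(han(ph),frm=a)[0], round(1e3*np.sqrt(.206**2+.187**2-2*.206*.187*np.cos(ph-.097))))
E
```

```text
clock: 11.8
tcp_pos: [0.6038, -0.1373, 0.1169]
tool_rot: [179.8, 0.0, 88.4]
wrist_force: [6.3, 0.0, 2.1]
opening: 0.0099
finger_force: 59.1
clock: 13.8
tcp_pos: [0.6038, -0.1373, 0.1169]
tool_rot: [179.7, 0.0, 88.4]
wrist_force: [6.2, -0.0, 2.1]
opening: 0.0098
finger_force: 59.1
0.74 [ 0.    -0.013 -0.015] 125
0.78 [ 0.    -0.027 -0.03 ] 133
0.8 [ 0.    -0.034 -0.037] 136
0.81 [ 0.    -0.037 -0.04 ] 138
0.82 [ 0.    -0.041 -0.044] 140
0.83 [ 0.    -0.045 -0.047] 142
0.84 [ 0.    -0.048 -0.05 ] 144
0.85 [ 0.    -0.052 -0.054] 146
0.86 [ 0.    -0.056 -0.057] 147
0.87 [ 0.   -0.06 -0.06] 149
0.88 [ 0.    -0.064 -0.064] 151
0.9 [ 0.    -0.071 -0.07 ] 155
0.92 [ 0.    -0.079 -0.076] 158
0.94 [ 0.    -0.087 -0.082] 162
0.96 [ 0.    -0.095 -0.088] 165
```

```bash

python3 -m creep '[[-1,[0,-0.004,-0.004],0],[-1,[0,-0.008,-0.009],0],[-1,[0,-0.013,-0.015],0],[-1,[0,-0.017,-0.019],0],[-1,[0,-0.022,-0.025],0],[-1,[0,-0.027,-0.03],0],[-1,[0,-0.027,-0.03],0],[-1,[0,-0.027,-0.03],0],[-1,[0,-0.027,-0.03],0],[-1,[0,-0.027,-0.03],0],[-1,[0,-0.027,-0.03],0],[-1,[0,-0.027,-0.03],0],[-1,[0,-0.027,-0.03],0],[-1,[0,-0.027,-0.03],0],[-1,[0,-0.027,-0.03],0]]'
python3 - <<'E'
from h import *
import cv2
c=vision.camera("top"); b=c["image"][100:250,190:390,::-1]
cv2.imwrite("pics/c5.png",cv2.resize(b,None,fx=3.9,fy=3.9,interpolation=cv2.INTER_CUBIC))
for th in (.87,.95,1.0,1.04,1.15,1.257):
    w=world(CASE,[(110-214*np.cos(th),y,90+214*np.sin(th)) for y in (114,-114)]); print(th,((proj(c,w)-(190,100))*3.9).round().tolist())
E
```

```text
clock: 15.3
tcp_pos: [0.5992, -0.1372, 0.1228]
tool_rot: [179.7, -0.0, 88.4]
wrist_force: [7.8, 1.0, 0.3]
opening: 0.0096
finger_force: 58.8
0.87 [[14.0, 224.0], [405.0, 242.0]]
0.95 [[12.0, 196.0], [407.0, 214.0]]
1.0 [[11.0, 178.0], [408.0, 196.0]]
1.04 [[10.0, 163.0], [409.0, 182.0]]
1.15 [[10.0, 121.0], [412.0, 141.0]]
1.257 [[10.0, 80.0], [414.0, 99.0]]
```

View pics/c5.png

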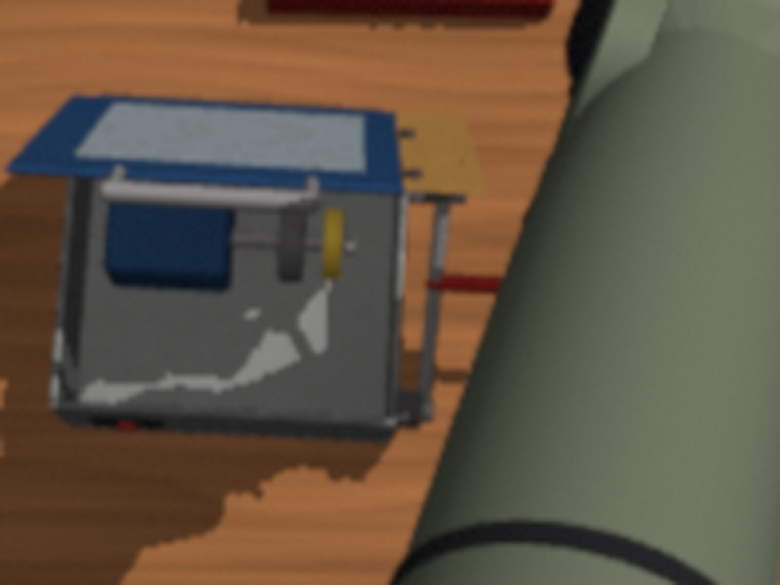

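The top view is informative: the lid's front corners at (10,170) and (402,192) give θ≈1.02, so the lid is hanging on the tip under the strip. I'll creep on, measuring the lid edge by code.

```bash
cat >lid.py <<'E'
from h import *
def theta():
    c=vision.camera("top"); im=c["image"].astype(int)
    rows=[]
    for col in range(286,292):
        m=(im[:,col,2]>im[:,col,0]+40)&(np.arange(420)<185); rows.append(np.nonzero(m)[0].max()+.5)
    r=np.median(rows); ths=np.linspace(.7,1.26,281)
    pr=[proj(c,world(CASE,(110-214*np.cos(t),-105,90+214*np.sin(t))))[0,1] for t in ths]
    return r,ths[np.argmin(abs(np.array(pr)-r))].round(3)
if __name__=="__main__": print(theta())
E
python3 lid.py
python3 -m creep '[[-1,[0,-0.003,-0.003],0],[-1,[0,-0.007,-0.007],0],[-1,[0,-0.007,-0.007],0],[-1,[0,-0.007,-0.007],0],[-1,[0,-0.007,-0.007],0],[-1,[0,-0.01,-0.01],0],[-1,[0,-0.014,-0.014],0],[-1,[0,-0.014,-0.014],0],[-1,[0,-0.014,-0.014],0],[-1,[0,-0.014,-0.014],0],[-1,[0,-0.014,-0.014],0],[-1,[0,-0.014,-0.014],0],[-1,[0,-0.014,-0.014],0]]'
python3 lid.py
```

```text
(np.float64(148.5), np.float64(1.018))
clock: 16.7
tcp_pos: [0.5964, -0.1371, 0.1261]
tool_rot: [179.7, 0.0, 88.4]
wrist_force: [6.6, 0.7, 3.9]
opening: 0.0099
finger_force: 58.6
(np.float64(149.5), np.float64(1.008))
```

```bash

for i in 1; do python3 -m creep '[[-1,[0,-0.002,-0.002],0],[-1,[0,-0.004,-0.003],0],[-1,[0,-0.004,-0.003],0],[-1,[0,-0.004,-0.003],0],[-1,[0,-0.004,-0.003],0],[-1,[0,-0.004,-0.003],0],[-1,[0,-0.004,-0.003],0],[-1,[0,-0.004,-0.003],0]]'; done
python3 lid.py
python3 -m creep '[[-1,[0,-0.002,-0.002],0],[-1,[0,-0.004,-0.003],0],[-1,[0,-0.004,-0.003],0],[-1,[0,-0.004,-0.003],0],[-1,[0,-0.004,-0.003],0],[-1,[0,-0.004,-0.003],0],[-1,[0,-0.004,-0.003],0],[-1,[0,-0.004,-0.003],0]]'
python3 lid.py
```

```text
clock: 17.55
tcp_pos: [0.596, -0.1371, 0.1266]
tool_rot: [179.6, 0.0, 88.4]
wrist_force: [7.3, 1.1, 1.5]
opening: 0.0098
finger_force: 58.6
(np.float64(149.5), np.float64(1.008))
clock: 18.4
tcp_pos: [0.5954, -0.137, 0.1273]
tool_rot: [179.6, -0.0, 88.4]
wrist_force: [8.4, 0.9, 1.7]
opening: 0.0099
finger_force: 58.6
(np.float64(150.5), np.float64(0.996))
```

Lid angle implies the tip is at d≈133 mm, still just short of the hole. Continue.

```bash

python3 -m creep '[[-1,[0,-0.002,-0.002],0],[-1,[0,-0.004,-0.003],0],[-1,[0,-0.004,-0.003],0],[-1,[0,-0.004,-0.003],0],[-1,[0,-0.004,-0.003],0],[-1,[0,-0.006,-0.005],0],[-1,[0,-0.008,-0.007],0],[-1,[0,-0.008,-0.007],0],[-1,[0,-0.008,-0.007],0],[-1,[0,-0.008,-0.007],0]]'
python3 lid.py
python3 -m creep '[[-1,[0,-0.002,-0.002],0],[-1,[0,-0.004,-0.003],0],[-1,[0,-0.004,-0.003],0],[-1,[0,-0.004,-0.003],0],[-1,[0,-0.004,-0.003],0],[-1,[0,-0.004,-0.003],0],[-1,[0,-0.004,-0.003],0],[-1,[0,-0.004,-0.003],0]]'
python3 lid.py
```

```text
clock: 19.45
tcp_pos: [0.5939, -0.137, 0.1288]
tool_rot: [179.6, -0.0, 88.4]
wrist_force: [7.5, 0.2, 2.5]
opening: 0.0096
finger_force: 58.6
(np.float64(150.5), np.float64(0.996))
clock: 20.3
tcp_pos: [0.5929, -0.1369, 0.1298]
tool_rot: [179.6, 0.0, 88.4]
wrist_force: [7.1, 1.4, 5.1]
opening: 0.0101
finger_force: 59.0
(np.float64(152.5), np.float64(0.974))
```

```bash

python3 -m creep '[[-1,[0,0,0],0],[-1,[0,0,0],0],[-1,[0,0,0],0],[-1,[0,0,0],0],[-1,[0,0,0],0],[-1,[0,0,0],0],[-1,[0,0,0],0]]'
python3 lid.py
```

```text
clock: 21.05
tcp_pos: [0.5928, -0.1369, 0.1297]
tool_rot: [179.6, 0.0, 88.4]
wrist_force: [6.4, 0.4, 5.1]
opening: 0.01
finger_force: 59.0
(np.float64(152.5), np.float64(0.974))
```

```bash

python3 -m creep '[[-1,[0,-0.002,-0.002],0],[-1,[0,-0.004,-0.003],0],[-1,[0,-0.004,-0.003],0],[-1,[0,-0.004,-0.003],0],[-1,[0,-0.004,-0.003],0],[-1,[0,-0.004,-0.003],0],[-1,[0,-0.004,-0.003],0],[-1,[0,-0.004,-0.003],0]]'
python3 lid.py
python3 -m creep '[[-1,[0,-0.002,-0.002],0],[-1,[0,-0.004,-0.003],0],[-1,[0,-0.004,-0.003],0],[-1,[0,-0.004,-0.003],0],[-1,[0,-0.004,-0.003],0],[-1,[0,-0.004,-0.003],0],[-1,[0,-0.004,-0.003],0],[-1,[0,-0.004,-0.003],0]]'
python3 lid.py
python3 - <<'E'
from h import *
import cv2
c=vision.camera("top"); b=c["image"][120:190,260:340,::-1]
cv2.imwrite("pics/c6.png",cv2.resize(b,None,fx=8,fy=8,interpolation=cv2.INTER_CUBIC))
E
```

```text
clock: 21.9
tcp_pos: [0.5923, -0.1369, 0.1302]
tool_rot: [179.6, -0.0, 88.4]
wrist_force: [8.9, 0.5, 3.6]
opening: 0.0093
finger_force: 58.8
(np.float64(153.5), np.float64(0.964))
clock: 22.75
tcp_pos: [0.5918, -0.1369, 0.1307]
tool_rot: [179.5, -0.0, 88.4]
wrist_force: [8.0, 0.9, 3.1]
opening: 0.0096
finger_force: 58.7
(np.float64(156.5), np.float64(0.93))
```

View pics/c6.png

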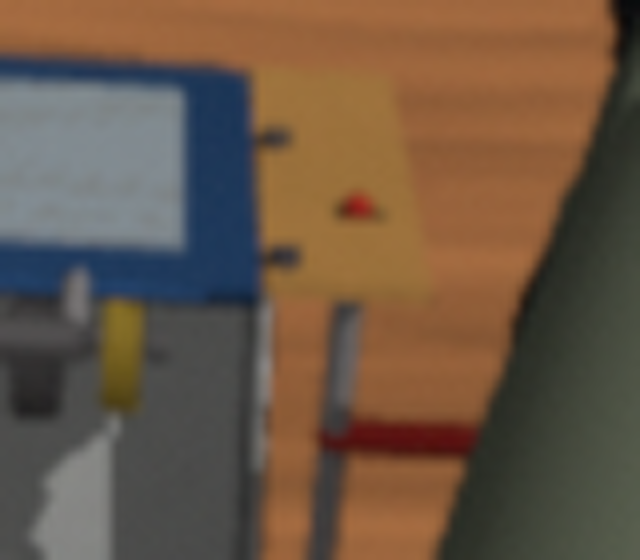

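The red tip is showing through the hole at (357,205), so it is dropping in (θ down to 0.93). Hold still and let the lid settle.

```bash

python3 -m creep '[[-1,[0,0,0],0],[-1,[0,0,0],0],[-1,[0,0,0],0],[-1,[0,0,0],0],[-1,[0,0,0],0],[-1,[0,0,0],0],[-1,[0,0,0],0],[-1,[0,0,0],0],[-1,[0,0,0],0],[-1,[0,0,0],0],[-1,[0,0,0],0],[-1,[0,0,0],0],[-1,[0,0,0],0],[-1,[0,0,0],0],[-1,[0,0,0],0]]'
python3 lid.py
```

```text
clock: 24.35
tcp_pos: [0.5915, -0.1369, 0.131]
tool_rot: [179.6, -0.0, 88.4]
wrist_force: [7.2, 1.2, 3.1]
opening: 0.0099
finger_force: 58.8
(np.float64(157.5), np.float64(0.92))
```

```bash

python3 -m creep '[[-1,[0,-0.002,-0.002],0],[-1,[0,-0.004,-0.003],0],[-1,[0,-0.004,-0.003],0],[-1,[0,-0.004,-0.003],0],[-1,[0,-0.004,-0.003],0],[-1,[0,-0.004,-0.003],0],[-1,[0,-0.004,-0.003],0],[-1,[0,-0.004,-0.003],0],[-1,[0,-0.004,-0.003],0],[-1,[0,-0.004,-0.003],0]]'
python3 lid.py
```

```text
clock: 25.4
tcp_pos: [0.5913, -0.1369, 0.1312]
tool_rot: [179.5, -0.0, 88.4]
wrist_force: [9.4, 2.1, 1.0]
opening: 0.0102
finger_force: 58.4
(np.float64(158.5), np.float64(0.908))
```

```bash

python3 -m creep '[[-1,[0,-0.002,-0.002],0],[-1,[0,-0.004,-0.003],0],[-1,[0,-0.004,-0.003],0],[-1,[0,-0.004,-0.003],0],[-1,[0,-0.004,-0.003],0],[-1,[0,-0.004,-0.003],0],[-1,[0,-0.004,-0.003],0],[-1,[0,-0.004,-0.003],0],[-1,[0,-0.004,-0.003],0],[-1,[0,-0.004,-0.003],0]]'
python3 lid.py
python3 -m creep '[[-1,[0,-0.002,-0.002],0],[-1,[0,-0.004,-0.003],0],[-1,[0,-0.004,-0.003],0],[-1,[0,-0.004,-0.003],0],[-1,[0,-0.004,-0.003],0],[-1,[0,-0.004,-0.003],0],[-1,[0,-0.004,-0.003],0],[-1,[0,-0.004,-0.003],0],[-1,[0,-0.004,-0.003],0],[-1,[0,-0.004,-0.003],0]]'
python3 lid.py
```

```text
clock: 26.45
tcp_pos: [0.5905, -0.1369, 0.1323]
tool_rot: [179.5, -0.0, 88.4]
wrist_force: [9.4, 1.3, 3.9]
opening: 0.0098
finger_force: 58.6
(np.float64(159.5), np.float64(0.898))
clock: 27.5
tcp_pos: [0.5898, -0.1368, 0.133]
tool_rot: [179.5, -0.0, 88.4]
wrist_force: [8.4, 1.5, 3.7]
opening: 0.0097
finger_force: 58.6
(np.float64(159.5), np.float64(0.898))
```

```bash

python3 -m creep '[[-1,[0,0,0],0],[-1,[0,0,0],0],[-1,[0,0,0],0],[-1,[0,0,0],0],[-1,[0,0,0],0],[-1,[0,0,0],0],[-1,[0,0,0],0],[-1,[0,0,0],0],[-1,[0,0,0],0],[-1,[0,0,0],0]]'
python3 - <<'E'
from lid import *
import cv2
print(theta())
a=vision.camera("top")["image"][120:190,260:340,::-1]; b=vision.camera("side")["image"][130:240,290:400,::-1]
a=cv2.resize(a,(400,350),interpolation=cv2.INTER_CUBIC);b=cv2.resize(b,(350,350),interpolation=cv2.INTER_CUBIC)
cv2.imwrite("pics/c7.png",np.hstack([a,b]))
E
```

```text
clock: 28.55
tcp_pos: [0.5898, -0.1369, 0.133]
tool_rot: [179.5, -0.0, 88.4]
wrist_force: [9.1, 0.8, 4.7]
opening: 0.0097
finger_force: 58.6
(np.float64(159.5), np.float64(0.898))
```

View pics/c7.png

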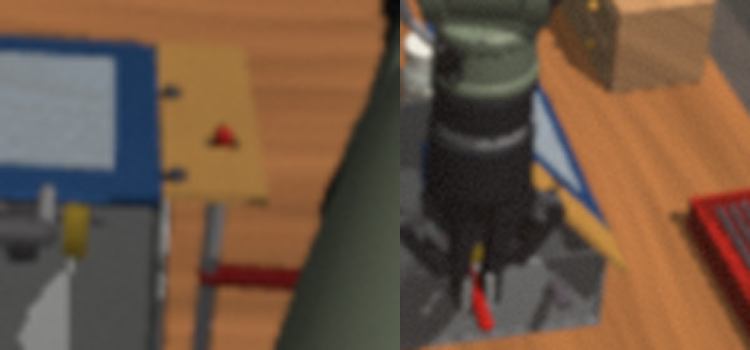

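The tip sticks well up through the strip at (222,134) and the lid no longer moves. Open gently and check that it holds.

```bash

python3 -m creep '[[-0.5,[0,0,0],0],[-0.5,[0,0,0],0],[-0.5,[0,0,0],0],[0.1,[0,0,0],0],[0.1,[0,0,0],0],[0.1,[0,0,0],0],[0.1,[0,0,0],0],[0.1,[0,0,0],0],[0.1,[0,0,0],0],[0.1,[0,0,0],0],[0.1,[0,0,0],0],[0.1,[0,0,0],0],[0.1,[0,0,0],0],[0.1,[0,0,0],0]]'
python3 lid.py
```

```text
clock: 30.1
tcp_pos: [0.5855, -0.1368, 0.1307]
tool_rot: [180.0, 0.0, 88.3]
wrist_force: [-0.4, -0.7, 0.2]
opening: 0.0469
finger_force: 0.0
(np.float64(159.5), np.float64(0.898))
```

Stable when free. Lift away vertically, then back towards the robot.

```bash

python3 -m creep '[[0.1,[0,0,-0.05],0],[0.1,[0,0,-0.15],0],[0.1,[0,0,-0.3],0],[0.1,[0,0,-0.5],0],[0.1,[0,0,-0.75],0],[0.1,[0,0,-0.9],0],[0.1,[-0.1,-0.2,-0.95],0],[0.1,[-0.15,-0.4,-0.95],0],[0.1,[-0.2,-0.65,-0.95],0],[0.1,[-0.2,-0.9,-0.95],0],[0.1,[-0.2,-1,-0.95],0],[0.1,[-0.2,-1,-0.95],0],[0.1,[-0.2,-1,-0.95],0],[0.1,[-0.2,-1,-0.95],0],[0.1,[-0.2,-1,-0.95],0]]'
python3 - <<'E'
from lid import *
import cv2
print(theta())
a=vision.camera("top")["image"][110:230,190:350,::-1]; b=vision.camera("side")["image"][110:260,230:400,::-1]
a=cv2.resize(a,(400,300),interpolation=cv2.INTER_CUBIC);b=cv2.resize(b,(340,300),interpolation=cv2.INTER_CUBIC)
cv2.imwrite("pics/c8.png",np.hstack([a,b]))
E
```

```text
clock: 31.65
tcp_pos: [0.3855, -0.1711, 0.3206]
tool_rot: [180.0, -0.0, 88.4]
wrist_force: [-0.6, -0.2, 0.2]
opening: 0.0468
finger_force: 0.0
(np.float64(160.5), np.float64(0.886))
```

View pics/c8.png

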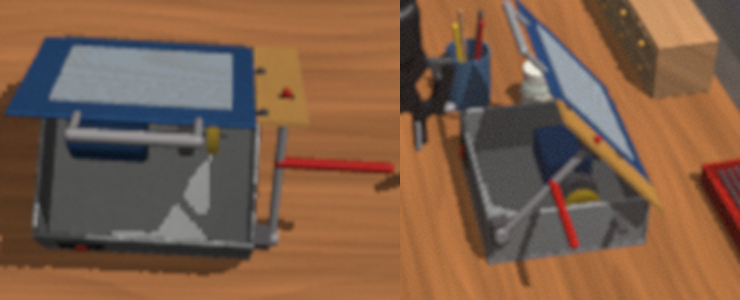

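The lid rests on the rod with the red tip through the strip (top (286,93), side (597,138)), and the arm is clear. One last settling check before handing in.

```bash

python3 -m creep '[[0.1,[0,0,0],0],[0.1,[0,0,0],0],[0.1,[0,0,0],0],[0.1,[0,0,0],0],[0.1,[0,0,0],0],[0.1,[0,0,0],0],[0.1,[0,0,0],0],[0.1,[0,0,0],0],[0.1,[0,0,0],0],[0.1,[0,0,0],0],[0.1,[0,0,0],0],[0.1,[0,0,0],0],[0.1,[0,0,0],0],[0.1,[0,0,0],0],[0.1,[0,0,0],0]]'
python3 - <<'E'
from lid import *
print(theta())
# side-view check: red tip centroid vs. predicted tip end for candidate rod angles, and lid line in side view
c=vision.camera("side"); im=c["image"].astype(int)
m=(im[...,0]>130)&(im[...,1]<70)&(im[...,2]<70); m[:165]=0;m[190:]=0;m[:,:315]=0;m[:,345:]=0
r,q=np.nonzero(m); print("tip",q.mean(),r.mean(),len(r),q.min(),q.max(),r.min(),r.max())
for ph in (.8,.84,.86,.88): print(ph,proj(c,world(CASE,[(-95+L*np.cos(ph),-138,70+L*np.sin(ph)) for L in (187,176)])).round(1).tolist())
for d,th in ((143,.83),(143,.866),(143,.9),(143,.94)):
    print(th,proj(c,world(CASE,(110-d*np.cos(th),-138,90+d*np.sin(th)))).round(1), proj(c,world(CASE,(110-214*np.cos(th),-114,90+214*np.sin(th)))).round(1))
E
```

```text
clock: 33.3
tcp_pos: [0.3845, -0.1709, 0.3207]
tool_rot: [-180.0, -0.0, 88.3]
wrist_force: [-1.2, -0.1, 0.6]
opening: 0.0471
finger_force: 0.0
(np.float64(160.5), np.float64(0.886))
tip 328.2857142857143 179.0 7 327 329 178 180
0.8 [[332.0, 178.6], [328.8, 181.5]]
0.84 [[330.0, 177.2], [326.9, 180.2]]
0.86 [[328.9, 176.5], [325.9, 179.6]]
0.88 [[327.9, 175.9], [324.9, 179.0]]
0.83 [[323.2 182.4]] [[302.5 161.7]]
0.866 [[324.8 181.1]] [[304.9 159.7]]
0.9 [[326.4 179.9]] [[307.3 157.8]]
0.94 [[328.2 178.6]] [[310.1 155.7]]
```

```bash
python3 -c "
from workcell import bot
print(bot.close_job())"
```

```text
the job is handed in; nothing more can be done
None
```

The job is handed in: the lid went fully up, the rod's tip is through the holding hole, the lid rests at about 0.89 rad (inside the 0.83–0.90 seated range) and held there for 1.5 s, and the gripper is open and clear, at 33 s on the clock.

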